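Magnifier over the round key

ROBOT

A 7-joint arm with a two-finger parallel gripper is mounted at the origin on the work surface. World frame = base frame: x ahead of the robot, y to its left, z up, the work surface at z = 0. Lengths are in m, angles in rad, forces in N, time in s.
With the tool pointing down it reaches from about 0.425 to 0.825 m from the base axis. Payload 3.6 kg.
Tool frame: the origin (TCP) lies midway between the tips of the shut fingers; the grasp point (between the pads) lies 19 mm behind it (robot.tcp_to_grasp is the distance from the TCP to the grasp point, in m); z points along the fingers, y is the line along which they close (so a half turn about z gives the same grasp; the last joint's range is limited). The gripper opens to 93 mm and grips with 3 to 60 N. Pads are 15 mm wide; open, the fingers measure 128 mm over their backs; the gripper's body (75 mm by 188 mm) begins 65 mm behind the grasp point.
Start: joints at [1.226, 0.615, -0.013, 1.423, 0.008, 1.103, -0.04], TCP at [0.203, -0.617, 0.191] pointing down, gripper open.
Joint ranges: [-3.12, 3.12], [-0.3, 2.06], [-1.34, 1.32], [0.26, 2.42], [-1.36, 4.5], [0.01, 1.98], [-2.84, 2.84]. Speed limits (rad/s): [2.79, 2.79, 3.14, 3.14, 3.14, 3.14, 3.14].

INTERFACE

Orientations are given as a unit quaternion [w, x, y, z].
In Python, from workcell import robot gives the robot as it stands.
- The arm moves only by the shell command python3 -m creep 'ROWS' [OPENING] [FORCE]. ROWS is a JSON object of lists of equal length, an entry for each row: "travel": the shift along the tool's x, y, z in m, a list of three; "roll": the turn about the tool's z in rad. In form: {"travel": [[x, y, z], ...], "roll": [roll, ...]}. A call has exactly 5 rows; each row shifts and turns the commanded pose from where the row before left it, along the tool's axes as they then stand; what a row does not reach is not made up. A row lasts 1/12 s, in which the tool goes at most 41.7 mm and 7.16 degrees, less where a joint would pass 70% of its speed; a pose out of reach is approached as far as the arm can. A call is refused whole if a number of a shift passes 0.0417 or a number of a turn 0.125, either way. A call with a gripper value outside its range is refused whole. OPENING is the opening, from 0 (shut) to 1 (fully open), set as the call begins (- or left out, the last holds). The fingers move at their own pace and stop on an object; FORCE is the grip in N (left out, the last holds). Time passes only in rows, so rows that do not move let the fingers close, or fill a call up. It gives the time, the measured TCP pose, the force, the opening and the grip force at its end, in the units of the state.
- robot.state(): the state, without advancing time (a new reading comes with each control period).
- robot.get_image(name): name is "side" or "top"; returns the picture (384x512x3 uint8, red, green, blue); there is no depth.
- robot.calibration(name): a dict with "fov_y" (degrees; the focal length in pixels is half the picture's height over the tangent of half this angle, whatever the lens; pixels are square), "cx", "cy" (the principal point, pixels), "world_to_cam" (4x4, takes a point from world to camera coordinates). Camera axes: x right, y down, z forward; pixel columns grow to the right and rows downward; lengths in m; the calibration is good to about 2 mm. A picture is of the moment at which its call begins. calibration takes no time and is no camera call.
- robot.finish_job(): hands the job in; it is judged then, once.
Trained networks look in the newest picture that a camera, given by its name, has taken for a name from the list of things; names that differ only in an ending like _2 or _b are one class to them, and where a whole thing is asked for, a point or a joint stands for the part that bears it (a point fixed in the world has none). Each returns a list of dicts, best first, with "confidence" (0 to 1); they miss things now and then, are a little off and sometimes report something else, mostly with a low value. They report only what shows in the picture. A call takes as long as a camera call.
- robot.search_frame(query, camera): "rect" ([left, top, right, bottom] in pixels, round what is visible of it).
- robot.trace(query, camera): "pixels" (384x512 bool, what is visible of it) and "rect" ([left, top, right, bottom] in pixels, round what is visible of it).
The state is a dict: "time_s": time; "joints": joint angles; "qd": joint speeds; "joint_efforts": joint torques, N m; "tcp_pos": TCP position; "ee_rot": TCP orientation; "contact_force": force on the tool from outside, world axes, zero at the start; "torque": the same for the moment, N m; "grip_width": finger opening in m; "gripper_force": force on a finger pad.
Only numpy, scipy, OpenCV 4.12 (cv2) and the standard library are available. Lean on these libraries where they do the work, as an engineer would, in place of code of your own. Each camera call takes 0.05 s, during which the arm holds its last target. There are 200 camera calls.

TASK

I want to read the number stamped on the round-headed key lying on the crate shelf. Lift the slip-on cap off the magnifying glass and set it down gently in the well of the coaster, then pick up the magnifying glass, carry it over the clutter and hold it still and level with the lens centred about a centimetre above the head of the round key, touching nothing. Finish while still holding it there in the gripper; the keys, torch, glasses case and bell stay where they lie.

Things in the scene. Friction and masses are not known exactly. Their poses are not given: they have to be found in the camera images.
- crate: Fixed low crate shelf of reclaimed pine, 280 mm deep (its x), 800 mm wide (its y), 140 mm high, flat top of boards without a raised edge; everything else lies on its top. Origin: centre of its underside, on the work surface; z up. A small drawer in its front plays no part.
- magnifier: Hand magnifying glass lying flat, 70 g. Origin: lens axis, at the rim's underside; z up along the lens axis, handle along -x. Steel rim 46 mm across, z = 0 to 14 mm. Thin neck (6 mm rod, z = 1 to 7 mm), then a straight dark wooden handle 15 mm wide (y), 13 mm thick (z = 0 to 13 mm), x = -37 to -125 mm; a good grip is at x = -62 mm.
- cap: Black round slip-on lens cap sitting loosely over the top of the magnifier's rim, open side down: 54 mm across, 14 mm high, 20 g. Origin: centre of its open underside, z up. On the magnifier its underside is 8 mm and its top 22 mm above the shelf top; its skirt overlaps the rim by 6 mm with 1.5 mm clearance. It lifts straight off.
- coaster: Chunky glazed ceramic coaster, loose, 300 g, 110 mm across and 14 mm high, with a flat round well 98 mm across and 4 mm deep (floor 10 mm above its underside). Origin: centre of its underside, z up.
- keys: Two steel house keys on a green clip, one loose bundle (45 g) lying flat. Origin: underside, middle of the clip's end bar where the keys hang. Clip: loop of 6 mm round bar, 58 x 32 mm, from x = -3 to 55 mm. The keys, each 53 mm long and 2.4 mm thick, fan out the other way: the round-headed one (head 25 mm across) to +y, the other (flat oblong head, 30 mm wide and 20 mm long) to -y.
- round_key_head (a point): Centre of the upper face of the round key's head, 2.4 mm above the shelf top; axes as keys.
- torch: Yellow plastic torch lying on the shelf, 150 mm long (its x), 40 mm across. Origin: centre of its underside. Leave it.
- glasses_case: Hard brown glasses case lying on the shelf, 160 mm (its x) x 62 mm x 42 mm high. Origin: centre of its underside. Leave it.
- bell: Tiny stainless steel bell, 24 mm across, 26 mm high with its loop, standing near the front edge. Origin: centre of its underside. Leave it.

How it is judged:
By the outcome, as a careful person would: the job done as asked, in the order asked, and still so for the second after the job is handed in, while the arm keeps its last pose, push and grip.
It also fails if it takes over 69 s, if anything falls off the work surface, if the arm or the gripper's body presses on something with over 40 N, if the wrist force passes 120 N, or if a joint passes its speed limit or range.

## Working session

There is one attempt and no reset: what is moved stays moved. The work goes in short steps, Python scripts to look and compute and a shell command to move; the robot and the scene stay as the last step left them, time stands still between calls to the robot, and variables do not carry over. Pictures are saved under pics/ and viewed, at most 10 in all, crops included, and the job is handed in when it is done.

```bash
mkdir -p pics; ls
python3 - <<'E'
from workcell import robot
import cv2,numpy as np
for n in("top","side"):
    im=robot.get_image(n); cv2.imwrite(f"pics/{n}0.png",im[:,:,::-1])
    c=robot.calibration(n); print(n,c)
    for q in("magnifier","cap","coaster","keys","round_key_head","torch","glasses_case","bell"):
        r=robot.trace(q,n)
        for d in r[:2]:
            ys,xs=np.nonzero(d["pixels"]); print(q,round(d["confidence"],2),np.round(d["rect"]),len(xs),xs.mean().round(1) if len(xs) else 0,ys.mean().round(1) if len(xs) else 0)
s=robot.state();print(s["tcp_pos"],s["ee_rot"],s["time_s"],robot.tcp_to_grasp)
E
```

```text
pics
top {'fov_y': 46.930943050093155, 'cx': 253.99856023348096, 'cy': 189.9148536421146, 'world_to_cam': array([[ 0.07243518, -0.99736577,  0.00383021, -0.02446561],
       [-0.97381084, -0.07155324, -0.21580682,  0.55977124],
       [ 0.2155124 ,  0.01190211, -0.97642857,  1.00781277],
       [ 0.        ,  0.        ,  0.        ,  1.        ]])}
magnifier 0.84 [265. 167. 270. 210.] 263 267.2 190.2
cap 0.78 [260. 145. 283. 168.] 411 271.6 156.2
coaster 0.69 [381. 145. 432. 192.] 1860 405.2 166.6
coaster 0.25 [118. 146. 158. 182.] 440 135.9 170.4
keys 0.55 [112. 145. 153. 185.] 459 135.9 169.0
round_key_head 0.73 [118. 144. 158. 187.] 487 135.1 170.3
torch 0.65 [187. 116. 209. 188.] 962 199.6 152.4
glasses_case 0.65 [322. 137. 357. 210.] 2173 339.3 173.4
side {'fov_y': 56.362197534847496, 'cx': 260.0780582462761, 'cy': 194.90164813339257, 'world_to_cam': array([[-0.99583477, -0.09090962, -0.0069686 ,  0.55551184],
       [-0.05443052,  0.6540718 , -0.7544716 ,  0.10373079],
       [ 0.07314669, -0.75094975, -0.65629569,  0.8328379 ],
       [ 0.        ,  0.        ,  0.        ,  1.        ]])}
magnifier 0.91 [227. 169. 291. 177.] 383 264.4 173.5
magnifier 0.47 [289. 216. 295. 228.] 96 290.8 222.7
cap 0.79 [221. 158. 246. 178.] 397 233.3 167.0
cap 0.51 [178. 202. 265. 231.] 1451 220.2 216.3
coaster 0.93 [231.  96. 267. 118.] 681 248.9 106.7
keys 0.94 [198. 262. 259. 320.] 821 236.0 289.7
round_key_head 0.94 [198. 264. 261. 319.] 863 236.1 290.9
torch 0.95 [179. 204. 264. 232.] 1400 221.1 216.4
torch 0.72 [229.  94. 266. 117.] 695 248.3 106.7
glasses_case 0.69 [220. 116. 286. 145.] 1541 253.1 129.9
bell 0.54 [286. 215. 298. 231.] 114 290.7 222.8
[ 0.20311987 -0.61742217  0.1909775 ] [2.91268270e-06 9.87398579e-01 1.58253109e-01 9.36754605e-06] 0.9 0.0188
```

Run:
```python
import cv2
a=cv2.imread("pics/top0.png")[90:240,90:450]; b=cv2.imread("pics/side0.png")
a=cv2.resize(a,None,fx=2.2,fy=2.2,interpolation=3); cv2.imwrite("pics/a.png",a)
cv2.imwrite("pics/b.png",cv2.resize(b[80:340,140:360],None,fx=2.3,fy=2.3,interpolation=3))
```

```text
(no output)
```

View pics/a.png

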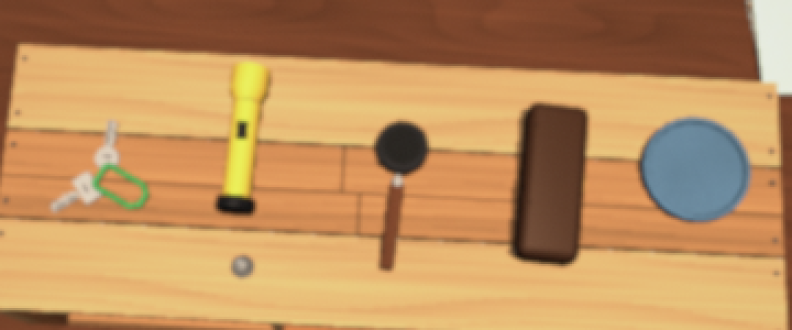

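View pics/b.png

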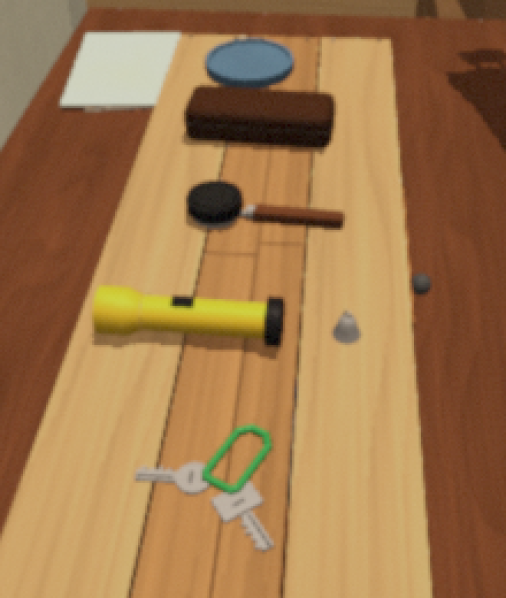

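The top view, which has +x up and −y to the right, shows the coaster at px (405,167), glasses case at (340,173), capped magnifier at (272,156), torch at (200,152) and bell at (200,211). The round key head is at about (138,161) in top and (224,287) in side. Nothing is overlapping.

```bash
cat > h.py <<'E'
import numpy as np,cv2
from scipy.optimize import least_squares
from workcell import robot
def proj(n,P):
    c=robot.calibration(n);f=192/np.tan(np.radians(c["fov_y"])/2);P=np.atleast_2d(P)
    q=P@c["world_to_cam"][:3,:3].T+c["world_to_cam"][:3,3]
    return np.c_[f*q[:,0]/q[:,2]+c["cx"],f*q[:,1]/q[:,2]+c["cy"]]
def tri(pt,ps):
    r=least_squares(lambda X:np.r_[proj("top",X)[0]-pt,proj("side",X)[0]-ps],[.55,0,.14]);return r.x,np.abs(r.fun).max()
def cen(n,P):
    h=cv2.convexHull(proj(n,P).astype(np.float32));m=cv2.moments(h);return np.array([m["m10"],m["m01"]])/m["m00"]
t=np.linspace(0,2*np.pi,60)
def cyl(r,z0,z1): return np.array([[r*np.cos(a),r*np.sin(a),z] for z in(z0,z1) for a in t])
def fitcen(M,obs):
    r=least_squares(lambda X:np.concatenate([cen(n,M+X)-o for n,o in obs.items()]),[.55,0,.14]);return r.x,np.abs(r.fun).max()
def mask(q,n,k=0):
    d=robot.trace(q,n)[k]; return d["pixels"]
def cm(m): ys,xs=np.nonzero(m); return np.array([xs.mean()+.0,ys.mean()+.0])
E
python3 - <<'E'
from h import *
for q,M in(("cap",cyl(.027,0,.014)),("coaster",cyl(.055,0,.014))):
    robot.get_image("top");a=cm(mask(q,"top"));robot.get_image("side");b=cm(mask(q,"side"))
    print(q,fitcen(M,{"top":a,"side":b}))
T=lambda x,y:np.array([x/2.2+90-.3,y/2.2+90-.3]); S=lambda x,y:np.array([x/2.3+140-.3,y/2.3+80-.3])
for n,a,b in(("head",T(105,157),S(193,477)),("handle end",T(386,269),S(343,219)),("neckend",T(397,187),S(253,211)),("bell",T(242,266),S(347,330)),("cratecorner",T(18,44),T(0,0)*0),("torch end",T(236,211),S(275,322))):
    if b[0]: print(n,tri(a,b))
def corner(uv,z):
    return least_squares(lambda X:proj("top",[X[0],X[1],z])[0]-uv,[.5,0]).x
print("crate corners",corner(T(18,44),.14),corner(T(775,83),.14),"case",[corner(T(*p),.16) for p in((527,103),(587,110),(515,258),(577,264))],"torch",[corner(T(*p),.16) for p in((232,62),(270,64),(254,208),(217,208))])
A=cv2.imread("pics/top0.png")[140:190,105:165];B=cv2.imread("pics/side0.png")[255:325,190:270]
A=cv2.resize(A,None,fx=6,fy=6,interpolation=2);B=cv2.resize(B,None,fx=5,fy=5,interpolation=2)
C=np.zeros((360,770,3),np.uint8);C[:300,:360]=A;C[:350,370:770]=B
cv2.imwrite("pics/k.png",C)
E
```

```text
cap (array([ 0.6175624 , -0.01746864,  0.15240803]), np.float64(0.1069035894062722))
coaster (array([ 0.61868382, -0.31777925,  0.14405511]), np.float64(0.09743972073229656))
head (array([0.58899994, 0.281965  , 0.14544532]), np.float64(0.17398776943090866))
handle end (array([ 0.49416655, -0.01277443,  0.14819562]), np.float64(0.39641500104767147))
neckend (array([ 0.57995673, -0.01826035,  0.14792227]), np.float64(0.7256317462715458))
bell (array([0.4868305 , 0.13096545, 0.14519306]), np.float64(0.23485237938010073))
torch end (array([0.54288034, 0.1404698 , 0.158304  ]), np.float64(1.658388870146041))
crate corners [0.70651696 0.39113871] [ 0.72195457 -0.40699039] case [array([ 0.67335177, -0.14473213]), array([ 0.67035339, -0.20614354]), array([ 0.5115309 , -0.13867575]), array([ 0.50999782, -0.19989269])] torch [array([0.6953819 , 0.16042798]), array([0.6960975 , 0.12116365]), array([0.54310348, 0.12294042]), array([0.54040004, 0.15970722])]
```

View pics/k.png

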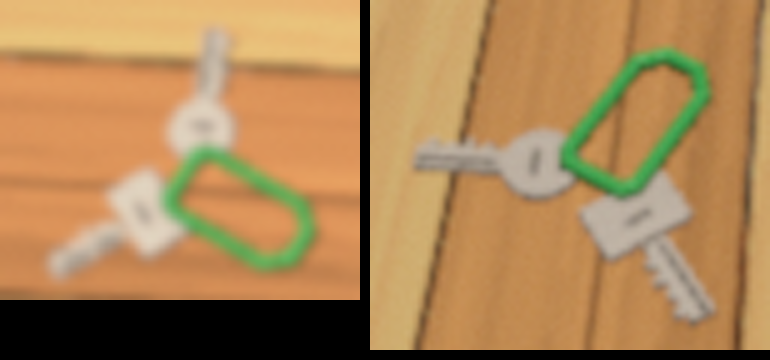

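The measured heights come out about 4 mm above nominal, consistent with the calibration error. The xy values agree with the given sizes: the magnifier measures 124 mm long against 125 mm. Now rising, rolling and moving above the cap.

```bash
python3 -m creep '{"travel":[[0,0,-0.012],[0,0,-0.02],[0,0,-0.02],[0,0,-0.01],[0,0,0]],"roll":[0.119,0.119,0.118,0,0]}' 1 10
python3 -m creep '{"travel":[[0.0196,-0.0307,0],[0.0196,-0.0307,0],[0.0196,-0.0307,0],[0.0196,-0.0307,0],[0.0196,-0.0307,0]],"roll":[0,0,0,0,0]}'
python3 -m creep '{"travel":[[0.0196,-0.0307,0],[0.0196,-0.0307,0],[0.0196,-0.0307,0],[0.0196,-0.0307,0],[0.0196,-0.0307,0]],"roll":[0,0,0,0,0]}'
python3 -m creep '{"travel":[[0.0196,-0.0307,0],[0.0196,-0.0307,0],[0.0196,-0.0307,0],[0.0196,-0.0307,0],[0.0196,-0.0307,0]],"roll":[0,0,0,0,0]}'
python3 -m creep '{"travel":[[0.0196,-0.0307,0],[0.0196,-0.0307,0],[0.0196,-0.0307,0],[0.0196,-0.0307,0],[0.0196,-0.0307,0]],"roll":[0,0,0,0,0]}'
cat >> h.py <<'E'
from scipy.spatial.transform import Rotation as R
def delta(target,yaw=None):
    s=robot.state();w=s["ee_rot"];M=R.from_quat([w[1],w[2],w[3],w[0]]).as_matrix()
    print("t",s["time_s"],"tcp",np.round(s["tcp_pos"],4),"yaw",round(np.arctan2(M[1,0],M[0,0]),4),"tilt",round(np.degrees(np.arccos(-M[2,2])),2),"joints",np.round(s["joints"],2),"F",np.round(s["contact_force"],1),"w",s["grip_width"],"gf",s["gripper_force"])
    if target is not None: print("tool delta",np.round(M.T@(np.array(target)-s["tcp_pos"]),4))
    if yaw is not None: print("roll",round(np.arctan2(M[1,0],M[0,0])-yaw,4))
E
python3 -c "
from h import *
delta([.6176,-.0175,.1535],-.038)"
```

```text
time_s: 1.72
tcp_pos: [0.2037, -0.619, 0.2559]
ee_rot: [0.003, 1.0, -0.017, 0.001]
contact_force: [0.1, -0.8, 0.7]
grip_width: 0.0931
gripper_force: 0.0
time_s: 2.13
tcp_pos: [0.3072, -0.4656, 0.2517]
ee_rot: [-0.001, 1.0, -0.018, -0.001]
contact_force: [0.3, 0.2, -0.2]
grip_width: 0.0926
gripper_force: 0.0
time_s: 2.55
tcp_pos: [0.4108, -0.316, 0.2519]
ee_rot: [-0.001, 1.0, -0.018, -0.001]
contact_force: [-0.1, -0.2, -0.7]
grip_width: 0.0929
gripper_force: 0.0
time_s: 2.97
tcp_pos: [0.5145, -0.1667, 0.2519]
ee_rot: [-0.0, 1.0, -0.018, -0.001]
contact_force: [-0.2, -1.0, -0.4]
grip_width: 0.0933
gripper_force: 0.0
time_s: 3.38
tcp_pos: [0.6183, -0.0173, 0.2516]
ee_rot: [-0.0, 1.0, -0.018, -0.001]
contact_force: [1.4, -0.5, 0.2]
grip_width: 0.0932
gripper_force: 0.0
t 3.3833 tcp [ 0.6183 -0.0173  0.2516] yaw -0.0351 tilt 0.13 joints [ 0.03  0.52 -0.07  1.42  0.04  1.2  -1.64] F [ 1.4 -0.5  0.2] w 0.09323165793849517 gf 0.0
tool delta [-0.0004  0.0002  0.0981]
roll 0.0029
```

```bash
python3 -m creep '{"travel":[[0,0,0.015],[0,0,0.015],[0,0,0.013],[0,0,0.01],[0,0,0.005]],"roll":[0,0,0,0,0]}' | head -2
python3 - <<'E'
from h import *
A=robot.get_image("top")[110:210,200:340,::-1];B=robot.get_image("side")[110:230,180:320,::-1]
C=np.hstack([cv2.resize(A,(392,280)),cv2.resize(B,(392,336))[:280]])
cv2.imwrite("pics/c.png",C)
for n,o in(("top",(200,110)),("side",(180,110))):
  print([np.round((p-o)*2.8) for p in (proj(n,[.6176,-.0175,.162])[0],proj(n,robot.state()["tcp_pos"])[0])])
# z-constrained cap fit
E
```

```text
time_s: 3.8
tcp_pos: [0.6167, -0.0189, 0.1924]
[array([200., 129.]), array([203., 117.])]
[array([149., 156.]), array([147., 122.])]
```

View pics/c.png

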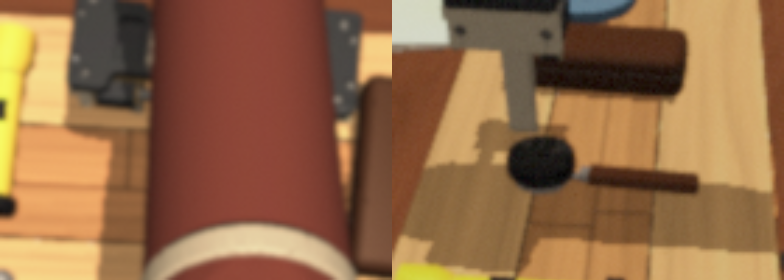

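Run:
```python
from h import *
p=robot.state()["tcp_pos"]
for dy in(.0465,.064,-.0465,-.064):
  for dx in(-.0075,.0075): print(dy,dx,np.round((proj("side",p+[dx,dy,0])[0]-(180,110))*2.8+(392,0)))
robot.get_image("side"); m=robot.trace("cap","side")
c=cm(m[0]["pixels"]);print(c,m[0]["rect"],cen("side",cyl(.027,0,.014)+[.6176,-.0175,.148]),cen("side",cyl(.027,0,.014)+[.6176,-.0175,.1524]))
```

```text
0.0465 -0.0075 [540. 159.]
0.0465 0.0075 [519. 158.]
0.064 -0.0075 [536. 173.]
0.064 0.0075 [515. 172.]
-0.0465 -0.0075 [557.  89.]
-0.0465 0.0075 [538.  88.]
-0.064 -0.0075 [560.  77.]
-0.064 0.0075 [542.  77.]
[233.52835052 167.03092784] [220.6, 158.7, 246.1, 177.7] [233.27254485 168.61741567] [233.16002372 167.0083883 ]
```

The near finger's tip shows at crop (522,128), well above the projected (525,165), so the open tips may retract. I'll check with the gripper partly closed.

```bash
python3 -m creep '{"travel":[[0,0,0],[0,0,0],[0,0,0],[0,0,0],[0,0,0]],"roll":[0,0,0,0,0]}' 0.68
python3 - <<'E'
from h import *
B=robot.get_image("side")[80:220,160:330,::-1]
cv2.imwrite("pics/d.png",cv2.resize(B,None,fx=4,fy=4,interpolation=2))
s=robot.state();p=s["tcp_pos"];w=s["grip_width"]/2
for dy in(w,w+.0175,-w,-w-.0175):
  for dx in(-.0075,.0075): print(round(dy,3),dx,np.round((proj("side",p+[dx,dy,0])[0]-(160,80))*4))
E
```

```text
time_s: 4.42
tcp_pos: [0.6184, -0.0188, 0.1953]
ee_rot: [-0.0, 1.0, -0.019, 0.0]
contact_force: [0.8, -0.8, 0.2]
grip_width: 0.0657
gripper_force: 0.0
0.032 -0.0075 [293. 328.]
0.032 0.0075 [264. 326.]
0.05 -0.0075 [288. 348.]
0.05 0.0075 [259. 346.]
-0.032 -0.0075 [310. 259.]
-0.032 0.0075 [283. 258.]
-0.05 -0.0075 [315. 242.]
-0.05 0.0075 [288. 241.]
```

View pics/d.png

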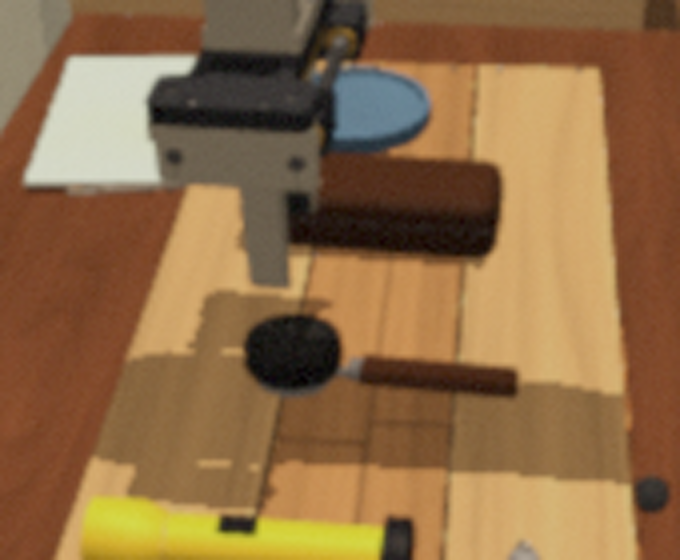

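Run:
```python
from h import *
s=robot.state();p=s["tcp_pos"]
for dy in(.094,-.094,0.05,0):
  for dz in(.084,.04,.02,.0):
   for dx in(-.0375,.0375): print(dy,dz,dx,np.round((proj("side",p+[dx,dy,dz])[0]-(160,80))*4))
C=robot.calibration("side")["world_to_cam"];print("cam",-C[:3,:3].T@C[:3,3]);C=robot.calibration("top")["world_to_cam"];print("cam",-C[:3,:3].T@C[:3,3])
# light-independent check: known points triangulated on torch / crate corners
for q in([.58-.0,.4,.14],[.58,-.4,.14],[.44,-.4,.14],[.72,-.4,.14]): print(q,proj("side",q),proj("top",q))
```

```text
0.094 0.084 -0.0375 [329. 258.]
0.094 0.084 0.0375 [163. 251.]
0.094 0.04 -0.0375 [333. 338.]
0.094 0.04 0.0375 [173. 331.]
0.094 0.02 -0.0375 [334. 373.]
0.094 0.02 0.0375 [178. 365.]
0.094 0.0 -0.0375 [336. 406.]
0.094 0.0 0.0375 [183. 398.]
-0.094 0.084 -0.0375 [373.  68.]
-0.094 0.084 0.0375 [237.  63.]
-0.094 0.04 -0.0375 [375. 141.]
-0.094 0.04 0.0375 [243. 136.]
-0.094 0.02 -0.0375 [376. 172.]
-0.094 0.02 0.0375 [246. 167.]
-0.094 0.0 -0.0375 [376. 203.]
-0.094 0.0 0.0375 [249. 198.]
0.05 0.084 -0.0375 [341. 206.]
0.05 0.084 0.0375 [183. 200.]
0.05 0.04 -0.0375 [344. 285.]
0.05 0.04 0.0375 [192. 278.]
0.05 0.02 -0.0375 [345. 319.]
0.05 0.02 0.0375 [196. 312.]
0.05 0.0 -0.0375 [347. 351.]
0.05 0.0 0.0375 [200. 344.]
0 0.084 -0.0375 [353. 153.]
0 0.084 0.0375 [203. 148.]
0 0.04 -0.0375 [356. 230.]
0 0.04 0.0375 [212. 224.]
0 0.02 -0.0375 [357. 263.]
0 0.02 0.0375 [215. 257.]
0 0.0 -0.0375 [358. 295.]
0 0.0 0.0375 [219. 288.]
cam [0.49792478 0.6080734  0.628721  ]
cam [0.32968733 0.00365718 1.10495333]
[0.58, 0.4, 0.14] [[215.99758818 364.18738631]] [[ 85.68986878 161.68837335]]
[0.58, -0.4, 0.14] [[264.48117004  97.32441798]] [[440.0595937  186.95651148]]
[0.44, -0.4, 0.14] [[311.06325118  98.93740495]] [[441.23364187 249.59931967]]
[0.72, -0.4, 0.14] [[218.7711632   95.74162813]] [[438.95489913 128.01415103]]
```

The whole gripper looks about 35–40 mm higher in the side view than the reported TCP implies, yet the camera agrees with the crate. I'll descend to the planned height with the fingers open around the cap, in small steps, and look again.

```bash
python3 -m creep '{"travel":[[0,0,0.008],[0,0,0.008],[0,0,0.006],[0,0,0.004],[0,0,0]],"roll":[0,0,0,0,0]}' 0.95
python3 -m creep '{"travel":[[-0.001,0,0.005],[0,-0.001,0.004],[0,0,0.003],[0,0,0.002],[0,0,0]],"roll":[0,0,0,0,0]}'
python3 - <<'E'
from h import *
B=robot.get_image("side")[80:220,160:330,::-1]
cv2.imwrite("pics/e.png",cv2.resize(B,None,fx=4,fy=4,interpolation=2))
delta([.6176,-.0175,.1535],-.038)
E
```

```text
time_s: 4.88
tcp_pos: [0.6172, -0.0188, 0.1673]
ee_rot: [0.0, 1.0, -0.019, -0.002]
contact_force: [0.1, 0.6, 0.3]
grip_width: 0.0876
gripper_force: 0.0
time_s: 5.3
tcp_pos: [0.617, -0.0177, 0.1545]
ee_rot: [-0.0, 1.0, -0.019, -0.0]
contact_force: [-0.4, 0.1, -0.0]
grip_width: 0.0882
gripper_force: 0.0
t 5.35 tcp [ 0.6172 -0.0178  0.1548] yaw -0.0381 tilt 0.02 joints [ 0.03  0.6  -0.07  1.57  0.04  0.98 -1.66] F [ 0.3 -0.1 -0.3] w 0.08860390316612572 gf 0.0
tool delta [ 0.0004 -0.0003  0.0013]
roll -0.0001
```

View pics/e.png

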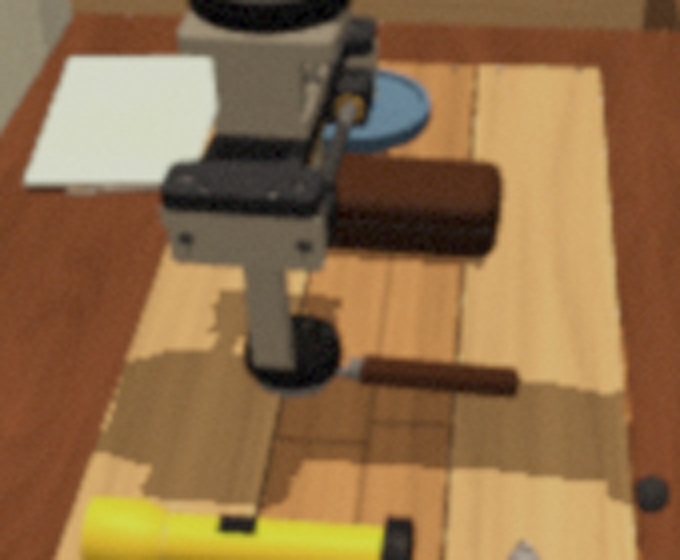

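The finger tip is now in front of the cap at (273,368). Closing gently will show whether the pads are at cap height.

```bash
python3 -m creep '{"travel":[[0,0,0.001],[0,0,0],[0,0,0],[0,0,0],[0,0,0]],"roll":[0,0,0,0,0]}' 0.5 8
python3 -m creep '{"travel":[[0,0,0],[0,0,0],[0,0,0],[0,0,0],[0,0,0]],"roll":[0,0,0,0,0]}'
```

```text
time_s: 5.77
tcp_pos: [0.6174, -0.0178, 0.1541]
ee_rot: [-0.0, 1.0, -0.019, 0.0]
contact_force: [0.2, -0.7, 0.6]
grip_width: 0.0599
gripper_force: 0.0
time_s: 6.18
tcp_pos: [0.6173, -0.0178, 0.154]
ee_rot: [-0.0, 1.0, -0.019, 0.0]
contact_force: [-1.3, -0.5, -0.1]
grip_width: 0.0463
gripper_force: 0.0
```

Run:
```python
from h import *
from scipy.optimize import brentq
for nm,p,w,row in(("c",[.6167,-.0189,.1924],.0931,155.7),("d",[.6184,-.0188,.1953],.0657,151.25),("e",[.617,-.0178,.1546],.0884,172)):
  for t in(0,.008,.0175):
    z=brentq(lambda z:proj("side",[p[0],p[1]+w/2+t,z])[0,1]-row,.1,.3); print(nm,t,"dz",round(z-p[2],4))
im=robot.get_image("side").astype(int); 
# finger colour column scan
for x in(226,228,230,232): print(x,[tuple(im[y,x]) for y in range(150,182,2)])
```

```text
c 0 dz 0.0279
c 0.008 dz 0.0334
c 0.0175 dz 0.04
d 0 dz 0.0263
d 0.008 dz 0.0317
d 0.0175 dz 0.0381
e 0 dz 0.024
e 0.008 dz 0.0301
e 0.0175 dz 0.0373
226 [(np.int64(107), np.int64(96), np.int64(77)), (np.int64(104), np.int64(91), np.int64(74)), (np.int64(107), np.int64(94), np.int64(78)), (np.int64(108), np.int64(95), np.int64(80)), (np.int64(106), np.int64(94), np.int64(78)), (np.int64(107), np.int64(94), np.int64(78)), (np.int64(106), np.int64(96), np.int64(77)), (np.int64(99), np.int64(88), np.int64(72)), (np.int64(42), np.int64(39), np.int64(33)), (np.int64(27), np.int64(22), np.int64(19)), (np.int64(17), np.int64(14), np.int64(17)), (np.int64(23), np.int64(19), np.int64(19)), (np.int64(15), np.int64(9), np.int64(13)), (np.int64(67), np.int64(58), np.int64(52)), (np.int64(130), np.int64(98), np.int64(62)), (np.int64(146), np.int64(108), np.int64(68))]
228 [(np.int64(107), np.int64(96), np.int64(78)), (np.int64(107), np.int64(94), np.int64(78)), (np.int64(105), np.int64(94), np.int64(76)), (np.int64(106), np.int64(96), np.int64(80)), (np.int64(109), np.int64(96), np.int64(80)), (n
[... 1221 characters left out ...]
98), np.int64(86), np.int64(70)), (np.int64(103), np.int64(90), np.int64(74)), (np.int64(101), np.int64(91), np.int64(73)), (np.int64(101), np.int64(90), np.int64(72)), (np.int64(104), np.int64(92), np.int64(78)), (np.int64(105), np.int64(93), np.int64(76)), (np.int64(105), np.int64(95), np.int64(77)), (np.int64(106), np.int64(93), np.int64(77)), (np.int64(64), np.int64(56), np.int64(45)), (np.int64(32), np.int64(28), np.int64(25)), (np.int64(21), np.int64(18), np.int64(20)), (np.int64(24), np.int64(21), np.int64(20)), (np.int64(12), np.int64(12), np.int64(7)), (np.int64(18), np.int64(20), np.int64(13)), (np.int64(83), np.int64(74), np.int64(64)), (np.int64(122), np.int64(84), np.int64(50))]
```

The fingers closed to 46 mm without contact, so the real tips sit about 24–35 mm above the reported TCP. I'll go lower in steps and close again.

```bash
python3 -m creep '{"travel":[[0,0,0],[0,0,0],[0,0,0],[0,0,0],[0,0,0]],"roll":[0,0,0,0,0]}' 0.75 8 | sed -n 5p
python3 -m creep '{"travel":[[0,0,0.005],[0,0,0.005],[0,0,0.005],[0,0,0.003],[0,0,0.002]],"roll":[0,0,0,0,0]}'
python3 -m creep '{"travel":[[0,0,0],[0,0,0],[0,0,0],[0,0,0],[0,0,0]],"roll":[0,0,0,0,0]}' 0.5
python3 - <<'E'
from h import *
from scipy.optimize import brentq
im=robot.get_image("side").astype(int);s=robot.state();p=s["tcp_pos"];print(p,s["grip_width"],s["contact_force"])
for x in(228,230): print([int(im[y,x].sum()) for y in range(160,190)])
E
```

```text
grip_width: 0.069
time_s: 7.07
tcp_pos: [0.6168, -0.0178, 0.133]
ee_rot: [-0.0, 1.0, -0.019, -0.001]
contact_force: [-0.4, 0.3, -0.0]
grip_width: 0.0699
gripper_force: 0.0
time_s: 7.48
tcp_pos: [0.6179, -0.0187, 0.1347]
ee_rot: [0.0, 1.0, -0.019, 0.001]
contact_force: [-0.4, -1.4, 2.3]
grip_width: 0.0473
gripper_force: 2.0
[ 0.61795528 -0.01868938  0.13469128] 0.04707926685079221 [-0.39694565 -1.98195736  1.98233227]
[279, 281, 278, 278, 278, 277, 280, 278, 279, 280, 274, 272, 221, 144, 55, 41, 50, 71, 177, 270, 314, 326, 318, 311, 301, 282, 267, 249, 228, 209]
[276, 277, 280, 274, 281, 276, 272, 282, 271, 275, 271, 271, 245, 163, 59, 49, 49, 44, 139, 209, 228, 218, 231, 222, 233, 233, 245, 247, 243, 216]
```

The pads just brushed the cap's top at TCP z 0.1345, so the real tips are about 27 mm above the TCP. Opening, going 9 mm lower and closing.

```bash
python3 -m creep '{"travel":[[0,0,0],[0,0,0],[0,0,0],[0,0,0],[0,0,0]],"roll":[0,0,0,0,0]}' 0.75 8 | sed -n 2,5p
python3 -m creep '{"travel":[[0,0,0.003],[0,0,0.003],[0,0,0.002],[0,0,0],[0,0,0]],"roll":[0,0,0,0,0]}'
python3 - <<'E'
from h import *
robot.get_image("side");d=robot.trace("cap","side")[0];print(d["rect"],cm(d["pixels"]))
delta([.6176,-.0175,.126])
E
```

```text
tcp_pos: [0.617, -0.0172, 0.1336]
ee_rot: [-0.0, 1.0, -0.019, -0.0]
contact_force: [0.1, 0.5, -0.2]
grip_width: 0.0692
time_s: 8.37
tcp_pos: [0.6171, -0.0178, 0.1256]
ee_rot: [-0.0, 1.0, -0.019, -0.0]
contact_force: [-1.0, -0.0, -0.2]
grip_width: 0.07
gripper_force: 0.0
[220.5, 160.2, 246.4, 177.3] [236.31746032 167.98412698]
t 8.4667 tcp [ 0.6174 -0.0178  0.126 ] yaw -0.0382 tilt 0.01 joints [ 0.03  0.63 -0.06  1.6   0.05  0.91 -1.66] F [-0.6  0.8  0.4] w 0.06960966306809975 gf 0.0
tool delta [ 0.0002 -0.0003 -0.    ]
```

```bash
python3 -m creep '{"travel":[[0,0,0],[0,0,0],[0,0,0],[0,0,0],[0,0,0]],"roll":[0,0,0,0,0]}' 0.4 8
python3 -m creep '{"travel":[[0,0,0],[0,0,0],[0,0,0],[0,0,0],[0,0,0]],"roll":[0,0,0,0,0]}' 0.4 8
```

```text
time_s: 8.88
tcp_pos: [0.6174, -0.0177, 0.1261]
ee_rot: [-0.0, 1.0, -0.019, 0.0]
contact_force: [0.6, 0.5, -0.3]
grip_width: 0.0531
gripper_force: 8.0
time_s: 9.3
tcp_pos: [0.6174, -0.0177, 0.1261]
ee_rot: [-0.0, 1.0, -0.019, 0.0]
contact_force: [-0.0, 0.4, 1.3]
grip_width: 0.0537
gripper_force: 8.0
```

Gripped at 54 mm. Lifting straight.

```bash
python3 -m creep '{"travel":[[0,0,-0.003],[0,0,-0.004],[0,0,-0.005],[0,0,-0.006],[0,0,-0.007]],"roll":[0,0,0,0,0]}' - 10
python3 -m creep '{"travel":[[0,0,-0.012],[0,0,-0.015],[0,0,-0.012],[0,0,-0.008],[0,0,-0.003]],"roll":[0,0,0,0,0]}'
python3 - <<'E'
from h import *
B=robot.get_image("side")[80:220,160:330,::-1]
cv2.imwrite("pics/f.png",cv2.resize(B,None,fx=4,fy=4,interpolation=2))
delta([.6187,-.3178,.201])
for n in("side",):
  for q in("cap","magnifier"):
    d=robot.trace(q,n)
    for k in d[:2]: print(q,k["confidence"],k["rect"],cm(k["pixels"]))
E
```

```text
time_s: 9.72
tcp_pos: [0.6172, -0.0179, 0.1515]
ee_rot: [0.0, 1.0, -0.019, -0.0]
contact_force: [0.5, -0.1, 0.2]
grip_width: 0.0537
gripper_force: 10.0
time_s: 10.13
tcp_pos: [0.6182, -0.0178, 0.203]
ee_rot: [-0.0, 1.0, -0.019, 0.002]
contact_force: [0.3, 0.5, -0.3]
grip_width: 0.0535
gripper_force: 10.0
t 10.1833 tcp [ 0.6181 -0.0178  0.2027] yaw -0.0382 tilt 0.16 joints [ 0.03  0.55 -0.07  1.51  0.04  1.08 -1.65] F [ 0.5 -0.4  0.1] w 0.05338442577468504 gf 10.000014156103134
tool delta [0.0121 0.2998 0.0017]
cap 0.75 [220.9, 129.0, 245.1, 147.6] [235.9178744  137.36231884]
magnifier 0.77 [224.7, 160.3, 292.4, 177.8] [251.93064516 172.06935484]
```

View pics/f.png

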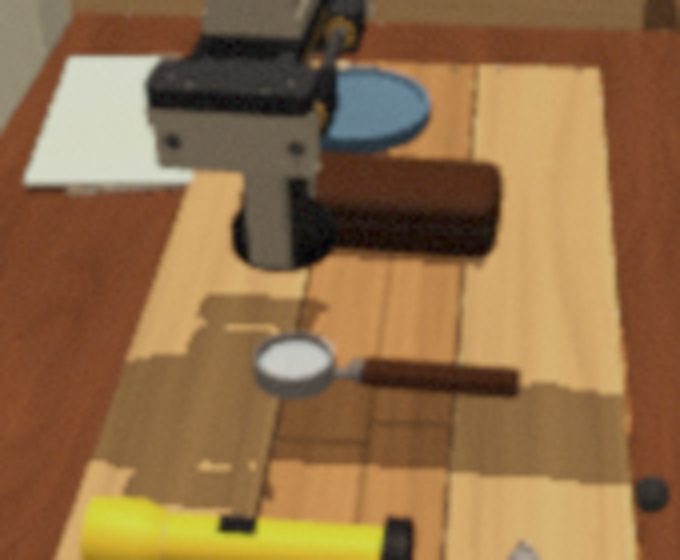

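The cap is lifted level at crop (283,235). The magnifier is uncovered and undisturbed, with its lens at (293,362). Carrying the cap over the case to the coaster.

```bash
python3 -m creep '{"travel":[[0.0012,0.015,0],[0.0012,0.03,0],[0.0012,0.035,0],[0.0012,0.035,0],[0.0012,0.035,0]],"roll":[0,0,0,0,0]}' | sed -n 2p
python3 -m creep '{"travel":[[0.0012,0.035,0],[0.0012,0.035,0],[0.0012,0.035,0],[0.0012,0.03,0],[0.0012,0.015,0]],"roll":[0,0,0,0,0]}' | sed -n 2,5p
python3 -m creep '{"travel":[[0,0,0.01],[0,0,0.015],[0,0,0.015],[0,0,0.007],[0,0,0.003]],"roll":[0,0,0,0,0]}'
python3 - <<'E'
from h import *
im=robot.get_image("side");d=robot.trace("cap","side");print([ (k["confidence"],k["rect"],cm(k["pixels"])) for k in d[:2]])
C=cm(robot.trace("coaster","side")[0]["pixels"]);print(C)
delta([.6187,-.3178,.128])
M=cyl(.027,0,.014)
s=robot.state()["tcp_pos"]; print(cen("side",M+[s[0],s[1],s[2]+.022]))
E
```

```text
tcp_pos: [0.6166, -0.1709, 0.2]
tcp_pos: [0.6145, -0.3261, 0.1994]
ee_rot: [0.002, 1.0, -0.023, -0.002]
contact_force: [-1.2, -0.5, -0.4]
grip_width: 0.0535
time_s: 11.53
tcp_pos: [0.6165, -0.3161, 0.1482]
ee_rot: [-0.001, 1.0, -0.018, -0.002]
contact_force: [-0.2, 0.5, -0.3]
grip_width: 0.0539
gripper_force: 10.0
[(0.64, [241.7, 93.9, 257.4, 100.9], array([250.7 ,  97.21])), (0.24, [219.2, 113.8, 286.4, 143.3], array([253.33702017, 129.83994795]))]
[248.35051546 108.51718213]
t 11.6833 tcp [ 0.6181 -0.3175  0.1511] yaw -0.0373 tilt 0.02 joints [ 0.47  0.72 -0.05  1.32  0.04  1.1  -1.19] F [ 0.1 -0.1  0.2] w 0.053409034961202424 gf 9.999918043613434
tool delta [0.0006 0.0003 0.0231]
[248.43948048  96.8403922 ]
```

```bash
python3 -m creep '{"travel":[[0,0,0.005],[0,0,0.006],[0,0,0.005],[0,0,0.003],[0,0,0.001]],"roll":[0,0,0,0,0]}' 
python3 -m creep '{"travel":[[0,0,0.0008],[0,0,0.0006],[0,0,0.0006],[0,0,0],[0,0,0]],"roll":[0,0,0,0,0]}'
```

```text
time_s: 12.1
tcp_pos: [0.6173, -0.3178, 0.13]
ee_rot: [-0.0, 1.0, -0.019, -0.001]
contact_force: [-0.4, 0.5, -0.6]
grip_width: 0.054
gripper_force: 10.0
time_s: 12.52
tcp_pos: [0.6179, -0.3181, 0.1292]
ee_rot: [0.0, 1.0, -0.019, 0.0]
contact_force: [-0.2, -0.3, -0.3]
grip_width: 0.0537
gripper_force: 10.0
```

```bash
for i in 1; do python3 -m creep '{"travel":[[0,0,0.0005],[0,0,0.0004],[0,0,0],[0,0,0],[0,0,0]],"roll":[0,0,0,0,0]}'; done
```

```text
time_s: 12.93
tcp_pos: [0.6179, -0.3181, 0.1282]
ee_rot: [0.0, 1.0, -0.019, 0.0]
contact_force: [-0.4, -0.6, -0.3]
grip_width: 0.0536
gripper_force: 10.0
```

```bash
python3 -m creep '{"travel":[[0,0,0.0004],[0,0,0.0003],[0,0,0],[0,0,0],[0,0,0]],"roll":[0,0,0,0,0]}'; python3 -m creep '{"travel":[[0,0,0.0004],[0,0,0],[0,0,0],[0,0,0],[0,0,0]],"roll":[0,0,0,0,0]}'
```

```text
time_s: 13.35
tcp_pos: [0.6179, -0.3181, 0.1281]
ee_rot: [0.0, 1.0, -0.019, 0.0]
contact_force: [-0.8, 0.9, 6.0]
grip_width: 0.0538
gripper_force: 10.0
time_s: 13.77
tcp_pos: [0.618, -0.3181, 0.1281]
ee_rot: [0.0, 1.0, -0.019, 0.0]
contact_force: [-2.1, 1.6, 6.0]
grip_width: 0.0537
gripper_force: 10.0
```

Contact is at the predicted height. Easing off and releasing.

```bash
python3 -m creep '{"travel":[[0,0,-0.0008],[0,0,0],[0,0,0],[0,0,0],[0,0,0]],"roll":[0,0,0,0,0]}' | sed -n 2,4p
python3 -m creep '{"travel":[[0,0,0],[0,0,0],[0,0,0],[0,0,0],[0,0,0]],"roll":[0,0,0,0,0]}' 0.72 | sed -n 2,5p
python3 -m creep '{"travel":[[0,0,-0.004],[0,0,-0.008],[0,0,-0.015],[0,0,-0.02],[0,0,-0.02]],"roll":[0,0,0,0,0]}' | sed -n 2,5p
python3 -m creep '{"travel":[[-0.01,-0.02,-0.015],[-0.01,-0.035,0],[-0.01,-0.035,0],[-0.01,-0.035,0],[-0.01,-0.035,0]],"roll":[0,0,0,0,0]}'  0.5
python3 - <<'E'
from h import *
for n in("top","side"):
  im=robot.get_image(n);cv2.imwrite(f"pics/{n}1.png",im[:,:,::-1])
  for q in("cap","coaster","magnifier"):
    for k in robot.trace(q,n)[:2]: print(n,q,round(k["confidence"],2),k["rect"],cm(k["pixels"]))
delta([.5556,-.0151,.2])
A=cv2.imread("pics/top1.png")[140:200,375:440];B=cv2.imread("pics/side1.png")[85:125,220:280];
C=np.zeros((370,800,3),np.uint8);A=cv2.resize(A,None,fx=6,fy=6,interpolation=2);B=cv2.resize(B,None,fx=6,fy=6,interpolation=2);C[:360,:390]=A;C[:240,400:760]=B;cv2.imwrite("pics/g.png",C)
E
```

```text
tcp_pos: [0.618, -0.3181, 0.1281]
ee_rot: [0.0, 1.0, -0.019, 0.0]
contact_force: [-1.8, 0.3, 5.0]
tcp_pos: [0.6177, -0.3179, 0.1271]
ee_rot: [-0.0, 1.0, -0.019, -0.0]
contact_force: [-0.2, -0.1, -0.1]
grip_width: 0.0668
tcp_pos: [0.6178, -0.318, 0.196]
ee_rot: [-0.0, 1.0, -0.019, -0.0]
contact_force: [1.0, 0.7, -0.3]
grip_width: 0.0669
time_s: 15.43
tcp_pos: [0.5738, -0.1548, 0.211]
ee_rot: [0.0, 1.0, -0.019, 0.001]
contact_force: [0.5, 0.4, -0.5]
grip_width: 0.0471
gripper_force: 0.0
top magnifier 0.83 [260.1, 148.4, 281.9, 215.3] [268.68807339 174.50458716]
side cap 0.69 [239.1, 100.1, 251.2, 113.7] [245.8951049  104.27272727]
side coaster 0.87 [229.5, 98.3, 266.8, 120.2] [246.80759494 109.64050633]
side coaster 0.68 [223.8, 160.0, 289.5, 175.3] [249.81685575 171.91896272]
side magnifier 0.95 [224.5, 162.2, 292.0, 174.9] [252.46086957 172.06956522]
t 15.8333 tcp [ 0.5741 -0.1585  0.2099] yaw -0.0414 tilt 0.07 joints [ 0.27  0.51 -0.06  1.56  0.04  1.07 -1.41] F [-0.9  0.1  0.4] w 0.04619696125694459 gf 0.0
tool delta [-0.0244 -0.1426  0.0097]
```

View pics/g.png

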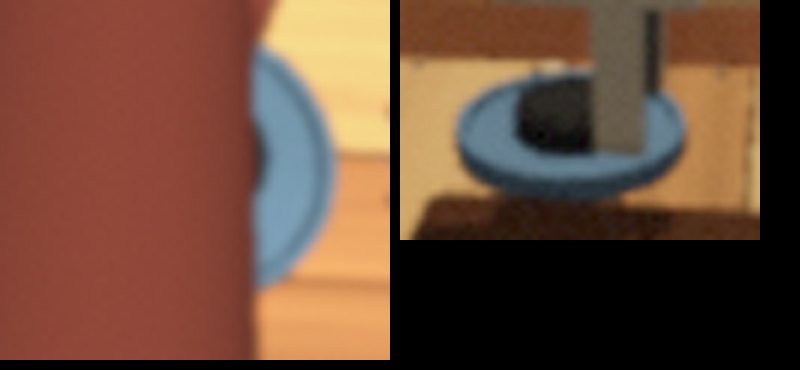

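The cap lies flat in the well, near the centre of the coaster, at crop (565,115). Now refining the handle line and moving over the grip point.

```bash
python3 -m creep '{"travel":[[-0.005,-0.03,0],[-0.005,-0.03,0],[-0.005,-0.03,0],[-0.005,-0.03,0],[-0.004,-0.02,0]],"roll":[0,0,0,0,0]}' 0.5 | sed -n 2p
python3 - <<'E'
from h import *
def back(n,uv,z): return least_squares(lambda X:proj(n,[X[0],X[1],z])[0]-uv,[.5,0]).x
im=cv2.imread("pics/top0.png")[:,:,::-1].astype(int)
side=cv2.imread("pics/side0.png")[:,:,::-1].astype(int)
# handle: dark reddish-brown pixels
m=np.zeros(im.shape[:2],bool);r=im[165:218,255:285];m[165:218,255:285]=(r.sum(2)<330)&(r[:,:,0]-r[:,:,2]>20)
ys,xs=np.nonzero(m);print(len(xs),xs.min(),xs.max(),ys.min(),ys.max())
rows=range(ys.min()+2,ys.max()-1);c=np.polyfit(list(rows),[xs[ys==y].mean() for y in rows],1)
a,b=back("top",[np.polyval(c,178),178],.152),back("top",[np.polyval(c,208),208],.152);print("top line",a,b,"yaw",np.arctan2(a[1]-b[1],a[0]-b[0]))
e=back("top",[np.polyval(c,ys.max()+.5),ys.max()+.5],.146);print("top handle end",e)
m=np.zeros(side.shape[:2],bool);r=side[160:185,250:295];m[160:185,250:295]=(r.sum(2)<300)&(r[:,:,0]-r[:,:,2]>20)
ys,xs=np.nonzero(m);print(len(xs),xs.min(),xs.max(),ys.min(),ys.max())
cols=range(xs.min()+2,xs.max()-1);c=np.polyfit(list(cols),[ys[xs==y].mean() for y in cols],1)
a,b=back("side",[258,np.polyval(c,258)],.148),back("side",[286,np.polyval(c,286)],.148);print("side line",a,b,"yaw",np.arctan2(a[1]-b[1],a[0]-b[0]))
print("side end x",back("side",[xs.max()+.5,np.polyval(c,xs.max())],.146))
delta(None)
E
```

```text
tcp_pos: [0.5554, -0.013, 0.2097]
274 262 281 165 212<stdin>:8: RuntimeWarning: Mean of empty slice.
  ret = ret.dtype.type(ret / rcount)
Traceback (most recent call last):
ValueError: Residuals are not finite in the initial point.
```

Run:
```python
from h import *
def back(n,uv,z): return least_squares(lambda X:proj(n,[X[0],X[1],z])[0]-uv,[.5,0]).x
im=cv2.imread("pics/top0.png")[:,:,::-1].astype(int)
side=cv2.imread("pics/side0.png")[:,:,::-1].astype(int)
m=np.zeros(im.shape[:2],bool);r=im[176:218,255:285];m[176:218,255:285]=(r.sum(2)<330)&(r[:,:,0]-r[:,:,2]>20)
ys,xs=np.nonzero(m);print(len(xs),ys.max())
c=np.polyfit(ys,xs,1)
a,b=back("top",[np.polyval(c,178),178],.152),back("top",[np.polyval(c,208),208],.152);print("top line",a,b,"yaw",np.arctan2(a[1]-b[1],a[0]-b[0]))
print("top handle end",back("top",[np.polyval(c,ys.max()+.5),ys.max()+.5],.146))
m=np.zeros(side.shape[:2],bool);r=side[160:185,252:295];m[160:185,252:295]=(r.sum(2)<300)&(r[:,:,0]-r[:,:,2]>20)
ys,xs=np.nonzero(m);print(len(xs),xs.max())
c=np.polyfit(xs,ys,1)
a,b=back("side",[258,np.polyval(c,258)],.148),back("side",[286,np.polyval(c,286)],.148);print("side line",a,b,"yaw",np.arctan2(a[1]-b[1],a[0]-b[0]))
print("side end",back("side",[xs.max()+.5,np.polyval(c,xs.max())],.146))
delta([.5556,-.0155,.118],-.04)
```

```text
236 212
top line [ 0.569511   -0.01642806] [ 0.50140382 -0.01196719] yaw -0.06540441267494554
top handle end [ 0.49238027 -0.01140372]
289 288
side line [ 0.56279207 -0.01535233] [ 0.50112034 -0.0115035 ] yaw -0.0623275584235406
side end [ 0.49566576 -0.0138975 ]
t 16.25 tcp [ 0.5554 -0.013   0.2097] yaw -0.0371 tilt 0.1 joints [ 0.04  0.45 -0.08  1.67  0.04  1.02 -1.66] F [ 0.4  0.5 -0.2] w 0.046700232823058865 gf 0.0
tool delta [0.0003 0.0026 0.0917]
roll 0.0029
```

```bash
python3 -m creep '{"travel":[[0,0.0026,0.018],[0,0,0.025],[0,0,0.025],[0,0,0.012],[0,0,0.004]],"roll":[0.02,0,0,0,0]}' 0.5 | sed -n 2,4p
python3 -m creep '{"travel":[[0,0,0.003],[0,0,0.002],[0,0,0.001],[0,0,0.001],[0,0,0]],"roll":[0,0,0,0,0]}' 0.4 
python3 -c "
from h import *
delta([.5556,-.0155,.117],-.058)"
```

```text
tcp_pos: [0.5538, -0.0195, 0.1232]
ee_rot: [0.0, 1.0, -0.03, -0.002]
contact_force: [0.2, -0.9, 1.4]
time_s: 17.08
tcp_pos: [0.5557, -0.0181, 0.1194]
ee_rot: [-0.0, 1.0, -0.029, 0.001]
contact_force: [0.2, -0.5, -0.2]
grip_width: 0.0375
gripper_force: 0.0
t 17.0833 tcp [ 0.5557 -0.0181  0.1194] yaw -0.0583 tilt 0.08 joints [ 0.04  0.55 -0.07  1.79  0.05  0.8  -1.69] F [ 0.2 -0.5 -0.2] w 0.037517179344589674 gf 0.0
tool delta [-0.0003 -0.0026  0.0024]
roll -0.0003
```

```bash
python3 -m creep '{"travel":[[0,-0.0026,0.001],[0,0,0.001],[0,0,0.0005],[0,0,0],[0,0,0]],"roll":[0,0,0,0,0]}' 0.4 5 
python3 -m creep '{"travel":[[0,0,0],[0,0,0],[0,0,0],[0,0,0],[0,0,0]],"roll":[0,0,0,0,0]}' 0.1 5
python3 -m creep '{"travel":[[0,0,0],[0,0,0],[0,0,0],[0,0,0],[0,0,0]],"roll":[0,0,0,0,0]}' 0 5
```

```text
time_s: 17.5
tcp_pos: [0.5554, -0.0154, 0.1163]
ee_rot: [-0.0, 1.0, -0.029, -0.0]
contact_force: [0.3, -0.4, -0.4]
grip_width: 0.0367
gripper_force: 0.0
time_s: 17.92
tcp_pos: [0.5554, -0.0154, 0.1163]
ee_rot: [-0.0, 1.0, -0.029, -0.0]
contact_force: [-0.7, 0.3, 0.1]
grip_width: 0.0152
gripper_force: 5.0
time_s: 18.33
tcp_pos: [0.5554, -0.0154, 0.1163]
ee_rot: [-0.0, 1.0, -0.029, 0.0]
contact_force: [-1.2, -0.0, 0.8]
grip_width: 0.0153
gripper_force: 5.0
```

Handle gripped at 15 mm. Firming the grip, lifting and measuring again.

```bash
python3 -m creep '{"travel":[[0,0,0],[0,0,0],[0,0,-0.002],[0,0,-0.003],[0,0,-0.004]],"roll":[0,0,0,0,0]}' 0 30 | sed -n 2,6p
python3 -m creep '{"travel":[[0,0,-0.008],[0,0,-0.015],[0,0,-0.02],[0,0,-0.018],[0,0,-0.01]],"roll":[0,0,0,0,0]}'
python3 - <<'E'
from h import *
def back(n,uv,z): return least_squares(lambda X:proj(n,[X[0],X[1],z])[0]-uv,[.5,0]).x
print("head top",back("top",[138.2,161.0],.1424),back("top",[137.7,161.4],.1424),"side",back("side",[223.2,287.2],.1424))
for q,M in(("cap",cyl(.027,0,.014)),):
  pass
im=robot.get_image("side");cv2.imwrite("pics/side2.png",im[:,:,::-1]);im=robot.get_image("top");cv2.imwrite("pics/top2.png",im[:,:,::-1])
A=cv2.imread("pics/top2.png")[110:210,210:330];B=cv2.imread("pics/side2.png")[100:200,190:310]
cv2.imwrite("pics/i.png",np.hstack([cv2.resize(A,None,fx=3.3,fy=3.3,interpolation=2),cv2.resize(B,None,fx=3.3,fy=3.3,interpolation=2)]))
delta(None)
E
```

```text
tcp_pos: [0.5551, -0.0154, 0.1253]
ee_rot: [0.0, 1.0, -0.029, -0.0]
contact_force: [-0.0, -0.2, -0.9]
grip_width: 0.0146
gripper_force: 30.0
time_s: 19.17
tcp_pos: [0.5567, -0.0154, 0.1992]
ee_rot: [-0.0, 1.0, -0.029, 0.002]
contact_force: [0.4, 0.1, -1.0]
grip_width: 0.0145
gripper_force: 30.0
head top [0.58968944 0.28113631] [0.58867401 0.28214056] side [0.5903978  0.28011929]
t 19.2667 tcp [ 0.5569 -0.0154  0.1986] yaw -0.0582 tilt 0.29 joints [ 0.04  0.46 -0.08  1.69  0.04  0.99 -1.68] F [ 0.2 -0.8 -0.3] w 0.014392559361144412 gf 29.995231926441193
```

View pics/i.png

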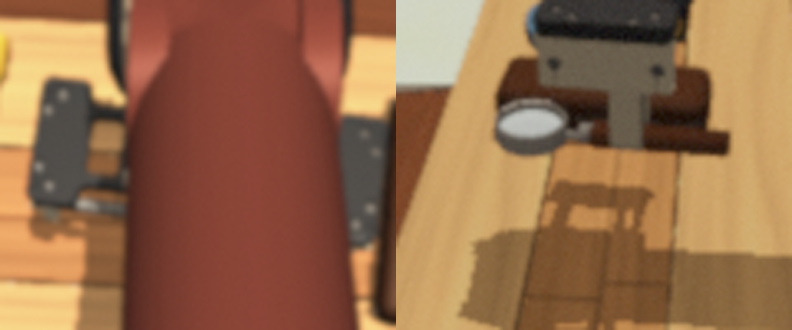

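The magnifier is held level, with its lens at side px ~(231,139). Carrying it over the torch.

```bash
python3 -m creep '{"travel":[[-0.0047,-0.012,0],[-0.0047,-0.025,0],[-0.0047,-0.035,0],[-0.0048,-0.038,0],[-0.0048,-0.039,0]],"roll":[0,0,0,0,0]}' | sed -n 2p
python3 -m creep '{"travel":[[-0.0047,-0.039,0],[-0.0047,-0.038,0],[-0.0047,-0.035,0],[-0.0048,-0.025,0],[-0.0048,-0.012,0]],"roll":[0,0,0,0,0]}' | sed -n 2p
python3 -m creep '{"travel":[[0,0,0.005],[0,0,0.01],[0,0,0.012],[0,0,0.01],[0,0,0.005]],"roll":[0,0,0,0,0]}' 
python3 -m creep '{"travel":[[0,0,0],[0,0,0],[0,0,0],[0,0,0],[0,0,0]],"roll":[0,0,0,0,0]}'|sed -n 2p
python3 - <<'E'
from h import *
delta([.5271,.2848,.1287])
for n in("side","top"):
  im=robot.get_image(n);cv2.imwrite(f"pics/{n}3.png",im[:,:,::-1])
  for q in("magnifier","keys"):
    for k in robot.trace(q,n)[:1]: print(n,q,round(k["confidence"],2),k["rect"],cm(k["pixels"]))
s=robot.state()["tcp_pos"];L=s+[.0623,-.0036,.0237]
print("lens pred side: centre z0,z14",proj("side",L),proj("side",L+[0,0,.014]),"ring L/R",proj("side",L+[.023,0,.007]),proj("side",L+[-.023,0,.007]),"T/B",proj("side",L+[0,-.023,.014]),proj("side",L+[0,.023,0]))
E
```

```text
tcp_pos: [0.5385, 0.1363, 0.1948]
tcp_pos: [0.522, 0.2908, 0.1945]
time_s: 20.52
tcp_pos: [0.525, 0.281, 0.1519]
ee_rot: [0.002, 1.0, -0.031, -0.002]
contact_force: [0.2, 0.0, -0.2]
grip_width: 0.0146
gripper_force: 30.0
tcp_pos: [0.5258, 0.285, 0.155]
t 20.9333 tcp [0.5258 0.285  0.155 ] yaw -0.0582 tilt 0.08 joints [-0.47  0.57 -0.11  1.63  0.07  0.95 -2.23] F [ 0.7 -0.7 -0.8] w 0.014860798397379098 gf 29.995260536670685
tool delta [0.0013 0.0002 0.0263]
side magnifier 0.71 [210.6, 254.3, 308.3, 284.5] [248.62564103 273.83076923]
side keys 0.95 [200.9, 282.1, 259.1, 322.9] [234.88095238 297.1025641 ]
top magnifier 0.75 [120.2, 142.6, 142.0, 214.8] [129.53908356 172.90026954]
top keys 0.5 [135.7, 146.3, 142.5, 178.2] [138.88235294 162.41176471]
lens pred side: centre z0,z14 [[223.06571388 274.31011601]] [[222.36923138 268.63550265]] ring L/R [[207.7682936  270.43669689]] [[237.76547229 272.56351486]] T/B [[224.88947059 256.64329988]] [[220.44767374 287.06040423]]
```

```bash
python3 -m creep '{"travel":[[0.0006,0,0.006],[0.0006,0,0.008],[0,0,0.006],[0,0,0.004],[0,0,0.0015]],"roll":[0,0,0,0,0]}' |sed -n 2p 
python3 -m creep '{"travel":[[0,0,0],[0,0,0],[0,0,0],[0,0,0],[0,0,0]],"roll":[0,0,0,0,0]}'|sed -n 2,3p
python3 - <<'E'
from h import *
delta([.5271,.2848,.1287])
s=robot.state()["tcp_pos"];L=s+[.0623,-.0036,.0237]
out=[]
for n,(x0,y0,w,h),f in(("top",(100,135,65,85),6),("side",(195,240,66,85),6)):
  im=robot.get_image(n);cv2.imwrite(f"pics/{n}4.png",im[:,:,::-1])
  o=cv2.resize(np.ascontiguousarray(im[y0:y0+h,x0:x0+w,::-1]),None,fx=f,fy=f,interpolation=2)
  for P,c in(((cyl(.023,.014,.014)[:60]+L),(255,0,255)),((cyl(.0125,0,0)[:60]+[.5895,.2812,.1424]),(255,255,0))):
    cv2.polylines(o,[np.int32((proj(n,P)-(x0,y0)+.5)*f)],True,c,1)
  out.append(o)
  for k in robot.trace("magnifier",n)[:1]: print(n,k["rect"])
cv2.imwrite("pics/j.png",np.hstack(out))
E
```

```text
tcp_pos: [0.5259, 0.2843, 0.1273]
tcp_pos: [0.5267, 0.2849, 0.1291]
ee_rot: [-0.0, 1.0, -0.029, 0.0]
t 22.0667 tcp [0.5267 0.2849 0.1291] yaw -0.0581 tilt 0.04 joints [-0.47  0.6  -0.1   1.65  0.07  0.89 -2.23] F [-0.5  0.6 -0.3] w 0.014555323648393821 gf 29.99518096446991
tool delta [0.0004 0.0001 0.0004]
top [125.1, 146.9, 145.8, 215.5]
side [209.1, 266.3, 304.9, 292.9]
```

View pics/j.png

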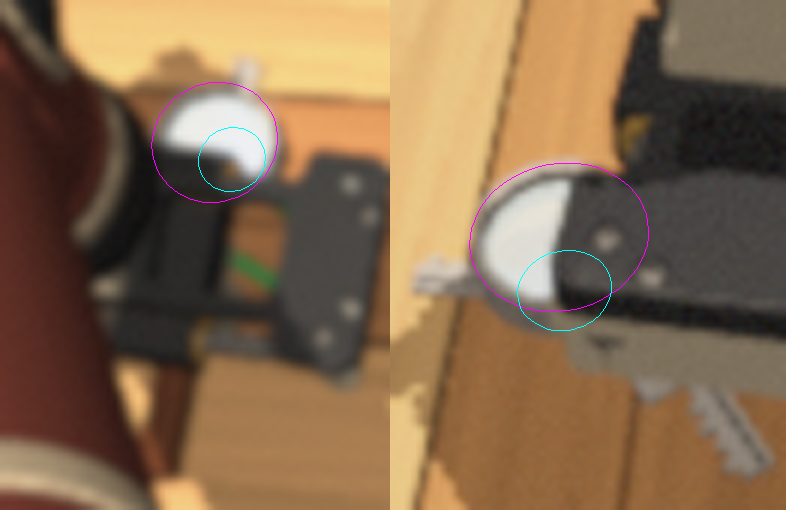

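Run:
```python
from h import *
obs=[(np.array([.5258,.2850,.155]),dict(top=[("R",142.0),("T",142.6)],side=[("L",210.6),("T",254.3)])),(np.array([.5267,.2849,.1291]),dict(top=[("R",145.8),("T",146.9)],side=[("L",209.1)]))]
ring=cyl(.023,0,.014)
def res(d):
    o=[]
    for s,v in obs:
        for n,l in v.items():
            P=proj(n,ring+s+[.0623,-.0036,.0237]+np.array(d))
            for e,val in l: o.append({"R":P[:,0].max,"L":P[:,0].min,"T":P[:,1].min}[e]()-val)
    return np.array(o)
r=least_squares(res,[0,0,0]);print("lens offset from pred",r.x,r.fun)
r=least_squares(lambda d:res([*d,0.]),[0,0]);print("dz=0",r.x,r.fun)
# key head template fit
def sat(n):
    im=cv2.imread(f"pics/{n}0.png").astype(float); return im.max(2)-im.min(2)
S={n:cv2.GaussianBlur(sat(n),(0,0),.7) for n in("top","side")}
def ringv(n,X,rad,half):
    a=np.linspace(0,2*np.pi,72,endpoint=False);P=np.c_[X[0]+rad*np.cos(a),X[1]+rad*np.sin(a),np.full(72,X[2])]
    uv=proj(n,P).astype(np.float32);v=cv2.remap(S[n].astype(np.float32),uv[:,:1],uv[:,1:],1)[:,0];return v
def score(X,ns):
    return sum(np.median(ringv(n,X,.0155,0)[:])*0+np.mean(np.clip(ringv(n,X,.015,0)-ringv(n,X,.010,0),-20,60)) for n in ns)
for ns in(("top",),("side",),("top","side")):
    for z in(.1424,.1455):
        g=[(score([x,y,z],ns),x,y) for x in np.arange(.580,.600,.0005) for y in np.arange(.272,.290,.0005)];g.sort(reverse=True);G=np.array(g[:12]);print(ns,z,G[0],G[:,1:].mean(0))
```

```text
lens offset from pred [-0.00342542  0.00192272  0.00954482] [ 0.22037587  2.38813441 -2.58422413 -0.78883773 -0.64042977  1.42012548
  0.08781964]
dz=0 [-0.00158645  0.000407  ] [ 2.08438548  3.01961346 -2.94018135  2.36033118  1.14670617  2.00220356
 -0.27308151]Traceback (most recent call last):
  File "<stdin>", line 24, in <module>
  File "<stdin>", line 21, in score
  File "<stdin>", line 21, in <genexpr>
  File "<stdin>", line 19, in ringv
  File "h.py", line 5, in proj
    c=robot.calibration(n);f=192/np.tan(np.radians(c["fov_y"])/2);P=np.atleast_2d(P)
ValueError: time passes only in moves, steps and waits
```

```bash
sed -i 's/^def proj/CAL={n:robot.calibration(n) for n in("top","side")}\ndef proj/; s/c=robot.calibration(n);/c=CAL[n];/' h.py
cat > fit.py <<'E'
from h import *
a=np.linspace(0,2*np.pi,72,endpoint=False)
def ringv(I,n,X,rad):
    P=np.c_[X[0]+rad*np.cos(a),X[1]+rad*np.sin(a),np.full(72,X[2])]
    uv=proj(n,P).astype(np.float32);return cv2.remap(I,uv[:,:1],uv[:,1:],1)[:,0]
def best(S,z,ri,ro,cx,cy,ns):
    g=[]
    for x in np.arange(cx-.008,cx+.008,.0005):
        for y in np.arange(cy-.008,cy+.008,.0005):
            g.append((sum(np.mean(np.clip(ringv(S[n],n,[x,y,z],ro)-ringv(S[n],n,[x,y,z],ri),-20,60)) for n in ns),x,y))
    g.sort(reverse=True);G=np.array(g[:10]);return G[0].round(4),G[:,1:].mean(0).round(4)
def load(n,k,f):
    im=cv2.imread(f"pics/{n}{k}.png").astype(np.float32);return cv2.GaussianBlur(f(im).astype(np.float32),(0,0),.6)
sat={n:load(n,0,lambda i:i.max(2)-i.min(2)) for n in("top","side")}
for ns in(("top",),("side",),("top","side")):
    print("head",ns,[best(sat,z,.0105,.0145,.5895,.2812,ns) for z in(.1424,.146)])
# glass: bright & unsaturated -> use darkness increase outward
for k,c in((3,(.5881,.2814)),(4,(.589,.2813))):
  b={n:load(n,k,lambda i:-np.minimum(i[:,:,0],200)) for n in("top","side")}
  z={3:.1787,4:.1528}[k]+.012
  for r in(.017,.0185,.02): print("lens",k,r,[(ns,best(b,z,r-.002,r+.002,*c,ns)) for ns in(("top",),("side",),("top","side"))])
E
python3 fit.py
```

```text
head ('top',) [(array([36.5591,  0.5885,  0.2807]), array([0.5884, 0.2808])), (array([36.7994,  0.5875,  0.2797]), array([0.5876, 0.2798]))]
head ('side',) [(array([40.7376,  0.5895,  0.2802]), array([0.5896, 0.2804])), (array([41.1059,  0.589 ,  0.2827]), array([0.5889, 0.2828]))]
head ('top', 'side') [(array([76.4017,  0.589 ,  0.2802]), array([0.5894, 0.2805])), (array([72.9602,  0.5885,  0.2822]), array([0.5886, 0.2821]))]
lens 3 0.017 [(('top',), (array([34.0592,  0.5911,  0.2764]), array([0.5909, 0.2767]))), (('side',), (array([33.6042,  0.5906,  0.2814]), array([0.5907, 0.2816]))), (('top', 'side'), (array([61.1457,  0.5906,  0.2809]), array([0.5907, 0.2812])))]
lens 3 0.0185 [(('top',), (array([38.3371,  0.5896,  0.2789]), array([0.5895, 0.2789]))), (('side',), (array([32.924 ,  0.5901,  0.2829]), array([0.5896, 0.2826]))), (('top', 'side'), (array([61.9911,  0.5891,  0.2809]), array([0.5891, 0.281 ])))]
lens 3 0.02 [(('top',), (array([38.2133,  0.5886,  0.2794]), array([0.5884, 0.2795]))), (('side',), (array([26.2506,  0.5881,  0.2829]), array([0.588 , 0.2829]))), (('top', 'side'), (array([57.6497,  0.5876,  0.2814]), array([0.5876, 0.2815])))]
lens 4 0.017 [(('top',), (array([35.9364,  0.592 ,  0.2763]), array([0.5922, 0.276 ]))), (('side',), (array([38.0508,  0.592 ,  0.2818]), array([0.592 , 0.2818]))), (('top', 'side'), (array([66.5169,  0.592 ,  0.2813]), array([0.592 , 0.2814])))]
lens 4 0.0185 [(('top',), (array([39.5534,  0.591 ,  0.2788]), array([0.5907, 0.2788]))), (('side',), (array([35.2017,  0.591 ,  0.2823]), array([0.5908, 0.2824]))), (('top', 'side'), (array([65.6879,  0.5905,  0.2813]), array([0.5903, 0.281 ])))]
lens 4 0.02 [(('top',), (array([40.4075,  0.5895,  0.2793]), array([0.5895, 0.2794]))), (('side',), (array([28.8518,  0.5885,  0.2828]), array([0.5887, 0.2827]))), (('top', 'side'), (array([61.4611,  0.589 ,  0.2813]), array([0.5887, 0.2814])))]
```

The lens measures about (0.589–0.590, 0.281) and the key head (0.589, 0.2807), so it is centred within about 1 mm. It is level, about 10 mm above the head and free of contact. Settling and handing in.

```bash
python3 -m creep '{"travel":[[0,0,0],[0,0,0],[0,0,0],[0,0,0],[0,0,0]],"roll":[0,0,0,0,0]}'
python3 - <<'E'
from h import *
delta(None);print(robot.finish_job())
E
```

```text
time_s: 22.68
tcp_pos: [0.5266, 0.2848, 0.1288]
ee_rot: [-0.0, 1.0, -0.029, 0.0]
contact_force: [0.0, -0.2, -0.1]
grip_width: 0.0146
gripper_force: 30.0
t 22.6833 tcp [0.5266 0.2848 0.1288] yaw -0.0582 tilt 0.01 joints [-0.47  0.6  -0.1   1.65  0.07  0.89 -2.23] F [ 0.  -0.2 -0.1] w 0.014561486826261296 gf 29.99530702829361
the job is handed in; nothing more can be done
None
```

I handed the job in at 22.7 s: the cap is in the coaster's well, and the gripper is holding the magnifier level and contact-free with the lens about 1 cm above the round key's head, centred to about 1 mm by my camera measurement (cameras calibrated to about 2 mm).

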